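Hang the lid lever plumb and put it home in its desk stand

TASK

The steel T-handled lid lever lies flat on the ledger; put it away upright, blade down, in the slot of the wooden desk stand. Pick it up from above by the two ends of its cross handle, raise it clear, ease your grip until the blade swings down and hangs plumb, and grip it firmly again. Then slide it down into the slot and let go only once it stands on the hidden bottom, without disturbing the tin, the stapler or the hole punch.

Things in the scene. Friction and masses are not known exactly. Their poses are not given: they have to be found in the camera images.
- lever_handle (a point): Middle of the cross handle of the lid lever: a loose T of plain steel, 340 g. Cross handle: round, 13 mm in diameter, 54 mm long, flat end faces. Flat blade 30 mm wide, 8 mm thick, from mid-handle to its tip 165 mm away. Axes: y along the cross handle, x from the tip towards the handle (straight up when it hangs plumb), z across the blade's thickness.
- lever_tip (a point): Middle of the blade's end (last 8 mm only 22 x 5 mm), axes as lever_handle. Centre of mass 69 mm from the handle. Pinched on its end faces the lever can turn about the handle: 50 N a finger holds it level, 16 is safe to go to at once; eased on in small steps it sinks to some 25 degrees off plumb at 16 N, 6 at 5 N, 3 at 3 N. Eased to 3 N at a stroke it drops. A firm grip is 25 N or more.
- ledger: Closed grey ledger book, fixed, 140 mm (its x) by 170 mm (its y), 28 mm thick; origin at the centre of its underside. At the start the lever lies flat across its top, cross handle 32 mm above the table, about 30 mm out beyond the ledger's edge on the robot's side.
- slot_mouth (a point): Centre of the slot's mouth in the top of the dark wooden stand, a fixed block 60 mm (its x) by 90 mm (its y), 78 mm high. The upright slot is 12 mm (x) by 35 mm (y), flaring to 20 by 43 mm over its top 12 mm. The lever's cross handle must lie along the stand's y to enter, either way round.
- slot_floor (a point): Centre of the slot's blind bottom, 60 mm straight below the mouth, 18 mm above the table; axes of the stand. With the lever home its cross handle is 105 mm above the stand's top.
- tin: Bystander: closed tin, 84 mm in diameter, 100 mm high; origin at the centre of its underside.
- stapler: Bystander: stapler, 130 mm long (x), 36 mm wide, about 55 mm high; origin at the centre of its underside.
- punch: Bystander: hole punch, 100 mm (x) by 110 mm (y), about 65 mm high; origin at the centre of its underside.
Mind the look-alikes: they are no part of the job. What is shaped like the part that bears slot_mouth but purple is not meant. Leave any green look-alike of the part that bears lever_handle alone.

How it is judged:
On the way, in this order (a step that is already met when the one before it is completed fails the run):
1. the lever hangs plumb (within 7 degrees), raised clear of the table and the slot, gripped firmly (over 20 N on each finger, 40 N in all) in a gripper that points down within 50 degrees (angle between lever_handle's own x axis and vertical below 0.12 rad and height (world z) of lever_tip above 0.04 m and z of lever_tip in the frame of slot_floor above 0.02 m and contact force between the fingers and lever above 40 N and angle between the grasp point's own z axis and vertical above 2.27 rad), for 0.2 s.
2. the blade stands on the bottom of the slot (tip within 4 mm of it) while the lever is still held (z of lever_tip in the frame of slot_floor below 0.004 m and horizontal distance between lever_tip and slot_floor below 0.012 m and contact force between the fingers and lever above 1 N), for 0.1 s.
At the end, for the whole second after the job is handed in: the lever stands blade down in the slot, tip within 4 mm of the slot's bottom in height and 12 mm of its centre, within 8 degrees of upright, at rest and released (z of lever_tip in the frame of slot_floor between -0.004 and 0.004 m and horizontal distance between lever_tip and slot_floor below 0.012 m and angle between lever_handle's own x axis and vertical below 0.14 rad and linear speed of lever below 0.02 m/s); the robot touches nothing.
It fails at once if the tin, the stapler or the hole punch is moved by more than 25 mm (distance of any of tin, stapler, punch from where it was at the start of the episode above 0.025 m).
It also fails if it takes over 58 s, if anything falls off the work surface, if the arm or the gripper's body presses on something with over 40 N, if the wrist force passes 120 N, or if a joint passes its speed limit or range.

ROBOT

A 6-joint arm with a two-finger parallel gripper is mounted at the origin on the work surface. World frame = base frame: x ahead of the robot, y to its left, z up, the work surface at z = 0. Lengths are in m, angles in rad, forces in N, time in s.
With the tool pointing down it reaches from about 0.375 to 0.9 m from the base axis. Payload 3.1 kg.
Tool frame: the origin (TCP) lies at the very end of the fingers, on their centre line; the grasp point (between the pads) lies 19 mm behind it; y points along the fingers, x is the direction in which the jaws open and shut, and the axes are right-handed (so a half turn about y gives the same grasp; the last joint's range is limited). The gripper opens to 87 mm and grips with 3 to 60 N. Pads are 19 mm wide; open, the fingers measure 117 mm over their backs; the gripper's body (75 mm by 190 mm) begins 51 mm behind the grasp point.
Start: joints at [-1.286, 0.527, 1.433, -0, 1.181, -0.178], TCP at [0.279, -0.559, 0.188] pointing down, gripper open.
Joint ranges: [-3.08, 3.08], [-0.75, 2.2], [0.22, 2.44], [-1.43, 4.57], [0, 2.65], [-2.85, 2.85]. Speed limits (rad/s): [2.79, 2.79, 3.14, 3.14, 3.14, 3.14].

INTERFACE

Orientations are given as a unit quaternion [x, y, z, w].
In Python, from rig import robot gives the robot as it stands.
- The arm moves only by the shell command python3 -m creep 'ROWS' [FORCE]. ROWS is JSON, a list of rows, each a list of 3 entries, a list of its own where there are three numbers: the shift along the tool's x, y, z in mm, then the turn about the tool's y in rad, then the opening, from 0 (shut) to 1 (fully open). A call has 1 to 8 rows; each row shifts and turns the commanded pose from where the row before left it, along the tool's axes as they then stand; what a row does not reach is not made up. A row lasts 1/10 s, in which the tool goes at most 50 mm and 8.59 degrees, less where a joint would pass 70% of its speed; a pose out of reach is approached as far as the arm can. A call with a gripper value outside its range is refused whole. The fingers move at their own pace and stop on an object; FORCE is the grip in N (left out, the last holds). Time passes only in rows, so rows that do not move let the fingers close. It gives the time, the measured TCP pose, the force and the opening at its end, in the units of the state.
- robot.get_obs(): the state, without advancing time (a new reading comes with each control period).
- robot.camera(name): name is "scene" or "top"; returns a dict with "pixels" (384x512x3 uint8, red, green, blue), "fx", "fy", "cx", "cy" (pixels), "position" and "rotation" of the camera in the world. Camera axes: x right, y up, looking along -z (the intrinsics and any distortion apply to the point x, -y, -z); pixel columns grow to the right and rows downward; lengths in m; the calibration is good to about 2 mm. A picture is of the moment at which its call begins. There is no depth.
- robot.hand_in(): hands the job in, once; it reports no verdict.
The state is a dict: "time": time; "q": joint angles; "joint_velocities": joint speeds; "joint_torque": joint torques, N m; "position": TCP position; "tool_rot": TCP orientation; "ft_force": force on the tool from outside, world axes, zero at the start; "moment": the same for the moment, N m; "grip_width": finger opening in m.
Only numpy, scipy, OpenCV 4.12 (cv2) and the standard library are available. Lean on these libraries where they do the work, as an engineer would, in place of code of your own. Each camera call takes 0.05 s, during which the arm holds its last target.

## Working session

There is one attempt and no reset: what is moved stays moved. The work goes in short steps, Python scripts to look and compute and a shell command to move; the robot and the scene stay as the last step left them, time stands still between calls to the robot, and variables do not carry over. Pictures are saved under pics/ and viewed, and the job is handed in when it is done.

```bash
ls; mkdir -p pics
python3 - <<'E'
from rig import robot
import cv2,numpy as np
o=robot.get_obs()
for k,v in o.items(): print(k,np.round(v,4))
for n in("scene","top"):
    c=robot.camera(n); cv2.imwrite(f"pics/{n}0.png",c["pixels"][:,:,::-1])
    np.savez(f"pics/{n}0.npz",**c)
    print(n,{k:np.round(v,4).tolist() for k,v in c.items() if k!="pixels"})
E
```

```text
pics
time 0.0
q [-1.2865  0.5284  1.4339  0.      1.1814 -0.1785]
joint_velocities [ 0.0003  0.0007 -0.0009 -0.0004  0.0005 -0.0001]
joint_torque [-2.00000e-04 -4.40045e+01 -1.76592e+01  6.33000e-02  5.83000e-02
 -2.00000e-04]
position [ 0.2788 -0.5585  0.1871]
tool_rot [-0.6008  0.3726 -0.3715  0.6018]
ft_force [-0.846  -0.0225  0.4589]
moment [ 0.0412 -0.0008  0.0205]
grip_width 0.0868
scene {'fx': 389.0113, 'fy': 389.0113, 'cx': 249.3872, 'cy': 189.4554, 'position': [1.1531, 0.28, 0.7903], 'rotation': [0.2169, 0.3031, 0.7407, 0.559]}
top {'fx': 437.7357, 'fy': 437.7357, 'cx': 256.9796, 'cy': 191.6327, 'position': [0.2693, 0.109, 1.484], 'rotation': [-0.0638, 0.0687, 0.7045, -0.7035]}
```

View pics/scene0.png

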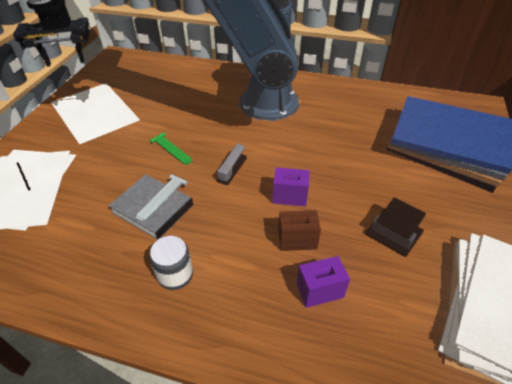

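View pics/top0.png

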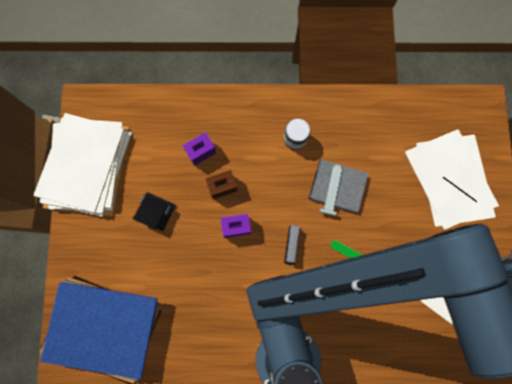

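The scene picture shows these candidates:
- **Levers:** steel lever on the ledger, handle at about (177,183) and tip at about (140,217). The green look-alike is at (170,148).
- **Stands:** brown stand at (299,230). The purple ones are at (291,187) and (323,281).

In the top view the steel lever is at about (335,190), green at (345,250), brown stand at (222,184), and purple at (200,149) and (236,226). I choose the steel lever and the brown stand, and check both in crops.

```bash
cat > h.py <<'E'
import numpy as np,cv2
from scipy.spatial.transform import Rotation as R
def load(f): return dict(np.load(f))
def ray(c,u,v):
    d=np.array([(u-c["cx"])/c["fx"],-(v-c["cy"])/c["fy"],-1.0])
    return np.array(c["position"]),R.from_quat(c["rotation"]).apply(d)
def onplane(c,u,v,z):
    p,d=ray(c,u,v); return p+d*(z-p[2])/d[2]
def proj(c,P):
    q=R.from_quat(c["rotation"]).inv().apply(np.array(P)-c["position"])
    return c["cx"]-c["fx"]*q[0]/q[2], c["cy"]+c["fy"]*q[1]/q[2]
def tri(c1,a,c2,b):
    p,d=ray(c1,*a);q,e=ray(c2,*b);d/=np.linalg.norm(d);e/=np.linalg.norm(e)
    s=np.linalg.lstsq(np.array([d,-e]).T,q-p,rcond=None)[0]
    x,y=p+s[0]*d,q+s[1]*e
    return (x+y)/2,np.linalg.norm(x-y)
def crop(c,u0,v0,w,h,s,f):
    im=c["pixels"][v0:v0+h,u0:u0+w,::-1]
    cv2.imwrite(f,cv2.resize(im,None,fx=s,fy=s,interpolation=cv2.INTER_CUBIC))
E
python3 - <<'E'
from h import *
t=load("pics/top0.npz");s=load("pics/scene0.npz")
a=cv2.resize(t["pixels"][150:230,300:380],None,fx=5,fy=5,interpolation=cv2.INTER_CUBIC)
b=cv2.resize(t["pixels"][150:230,190:270],None,fx=5,fy=5,interpolation=cv2.INTER_CUBIC)
cv2.imwrite("pics/ct.png",np.hstack([a,b])[:,:,::-1])
a=cv2.resize(s["pixels"][150:250,105:205],None,fx=4,fy=4,interpolation=cv2.INTER_CUBIC)
b=cv2.resize(s["pixels"][180:280,250:350],None,fx=4,fy=4,interpolation=cv2.INTER_CUBIC)
cv2.imwrite("pics/cs.png",np.hstack([a,b])[:,:,::-1])
E
```

```text
(no output)
```

View pics/ct.png

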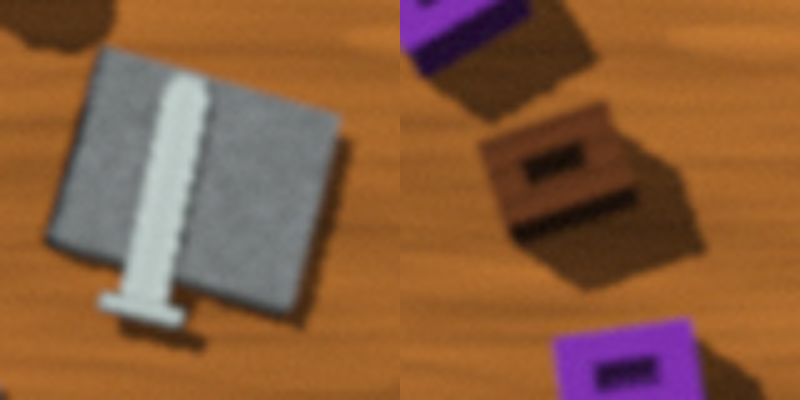

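View pics/cs.png

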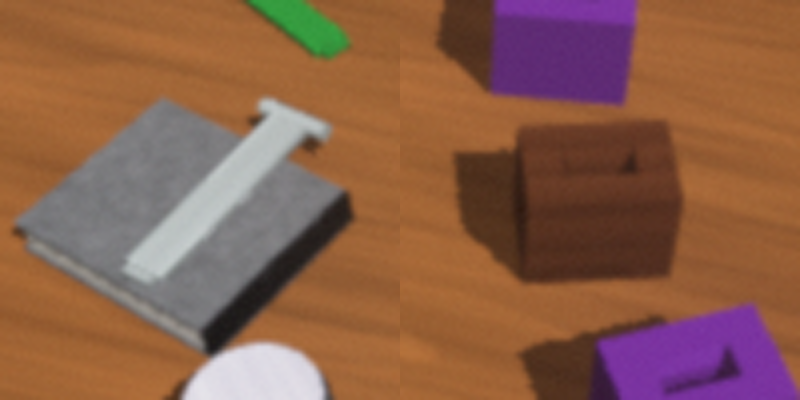

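The crops confirm the steel T lever. In the top view its handle bar runs from about (320,209.5) to (337,214) and its tip is at about (338,166). The brown stand's slot is at about (221,182) in the top view.

Run:
```python
from h import *
t=load("pics/top0.npz");s=load("pics/scene0.npz")
def lab(c,box,f):
    u0,v0,w,h=box
    im=cv2.resize(c["pixels"][v0:v0+h,u0:u0+w],None,fx=8,fy=8,interpolation=cv2.INTER_CUBIC)
    m=f(im).astype(np.uint8)
    n,l,st,ce=cv2.connectedComponentsWithStats(m)
    k=1+np.argmax(st[1:,4]); return (l==k).astype(np.uint8)
def pts(m,box):
    ys,xs=np.nonzero(m); return (xs+.5)/8-.5+box[0],(ys+.5)/8-.5+box[1]
f=lambda im:(im.min(2)>145)
for nm,c,box in(("top",t,(305,155,50,70)),("scene",s,(125,165,70,65))):
    m=lab(c,box,f); u,v=pts(m,box)
    P=np.array([onplane(c,a,b,.036) for a,b in zip(u[::5],v[::5])])[:,:2]
    mu=P.mean(0); w,V=np.linalg.eigh(np.cov((P-mu).T)); ax=V[:,1]
    if ax[0]>0: ax=-ax   # tip->handle, towards robot
    n=np.array([-ax[1],ax[0]])
    a=(P-mu)@ax;b=(P-mu)@n
    print(nm,"mu",mu,"ax deg",np.degrees(np.arctan2(ax[1],ax[0])),"len",np.percentile(a,[.2,99.8]))
    hb=b[a>a.max()-.008]; print(" handle span",np.percentile(hb,[.5,99.5]))
    mid=b[(a>a.min()+.02)&(a<a.max()-.03)];print(" blade",np.percentile(mid,[.5,99.5]))
    hc=mu+ax*(a.max()-.0065)+n*np.percentile(hb,[.5,99.5]).mean(); print(" handle c",hc)
    tp=mu+ax*a.min();print(" tip",tp)
# stand: slot in top view, top face quad
box=(203,165,40,40)
c=t
im=cv2.resize(c["pixels"][165:205,203:243],None,fx=8,fy=8,interpolation=cv2.INTER_CUBIC)
for nm,fn in(("slot",lambda im:(im.max(2)<62)),):
    m=fn(im).astype(np.uint8); n,l,st,ce=cv2.connectedComponentsWithStats(m)
    for k in range(1,n):
        if st[k,4]>300:
            u,v=ce[k][0]/8-.5+203,ce[k][1]/8-.5+165
            r=cv2.minAreaRect(np.argwhere(l==k)[:,::-1].astype(np.float32))
            bp=cv2.boxPoints(r)/8-.5+[203,165]
            W=np.array([onplane(c,a,b,.078) for a,b in bp])[:,:2]
            print(k,(u,v),st[k,4],onplane(c,u,v,.078),"box c",W.mean(0),np.linalg.norm(W[1]-W[0]),np.linalg.norm(W[2]-W[1]),np.degrees(np.arctan2(*(W[1]-W[0])[::-1])),np.degrees(np.arctan2(*(W[2]-W[1])[::-1])))
# top face corners by eye from crop (x/5+190)
for q in[(481,143),(607,103),(637,188),(515,230)]:
    u,v=(q[0]-400)/5+190-.4,q[1]/5+150-.4
    print("top corner",onplane(t,u,v,.078))
for q in[(516,128),(667,121),(681,197),(524,203)]:
    u,v=(q[0]-400)/4+250-.4,q[1]/4+180-.4
    print("scene corner",onplane(s,u,v,.078))
```

```text
top mu [ 0.55124994 -0.15500208] ax deg 166.47512451501973 len [-0.08889972  0.08001065]
 handle span [-0.02517209  0.02598548]
 blade [-0.01535849  0.01547255]
 handle c [ 0.47915513 -0.13807884]
 tip [ 0.63873554 -0.17604569]
scene mu [ 0.5538609  -0.15654943] ax deg 166.47492622228094 len [-0.08453282  0.08467502]
 handle span [-0.02753508  0.02843513]
 blade [-0.01779549  0.01706012]
 handle c [ 0.4770956  -0.13854704]
 tip [ 0.6365581  -0.17644155]
1 (np.float64(220.24809746328438), np.float64(182.02079439252336)) 3745 [0.56839336 0.21950745 0.078     ] box c [0.56828801 0.21924103] 0.040421975923966354 0.017024243488336855 -70.5553482316252 -160.8710087474983
2 (np.float64(225.01062225015713), np.float64(192.83372093023257)) 7955 [0.53228503 0.20347104 0.078     ] box c [0.53125832 0.20357791] 0.08701824771007079 0.01843321184953108 -71.09060184366544 -161.46144347185947
top corner [0.58125714 0.26713188 0.078     ]
top corner [0.6082279  0.18459947 0.078     ]
top corner [0.55102181 0.16444412 0.078     ]
top corner [0.52313925 0.24382444 0.078     ]
scene corner [0.55401164 0.16458333 0.078     ]
scene corner [0.52445914 0.25066243 0.078     ]
scene corner [0.579477   0.26801482 0.078     ]
scene corner [0.60789182 0.18209041 0.078     ]
```

```bash
cat > go.py <<'E'
import sys
from h import *
from rig import robot
# usage: go.py x y z(of grasp point) jawdeg
def rep(x,y,z,deg):
    o=robot.get_obs(); r=R.from_quat(o["tool_rot"]); M=r.as_matrix()
    g=np.array(o["position"])-M[:,1]*.019
    print("t",round(o["time"],2),"grasp",np.round(g,4),"toolx",np.round(M[:,0],3),"tooly",np.round(M[:,1],3),"q",np.round(o["q"],2))
    d=np.array([x,y,z])-g
    cur=np.degrees(np.arctan2(M[1,0],M[0,0])); dw=(deg-cur+90)%180-90
    print("jaw deg",round(cur,2),"world turn",round(dw,2),"-> tool-y turn rad",round(np.radians(dw)*np.sign(M[2,1]),4))
    print("shift tool mm now",np.round(M.T@d*1000,1))
    r2=R.from_euler("z",dw,degrees=True)*r
    print("shift tool mm after turn",np.round(r2.as_matrix().T@d*1000,1))
    print("F",np.round(o["ft_force"],2),"M",np.round(o["moment"],3),"w",round(o["grip_width"],4))
if __name__=="__main__": rep(*map(float,sys.argv[1:]))
E
python3 go.py .478 -.1385 .169 76.5
python3 - <<'E'
from h import *
t=load("pics/top0.npz");s=load("pics/scene0.npz")
print("tin",onplane(t,297,132,.1),"stapler",onplane(t,293,244,.05),"punch",onplane(t,155,211,.06),"green",onplane(t,333,242,.01))
E
```

```text
t 0.1 grasp [ 0.2789 -0.5586  0.2062] toolx [ 0.446 -0.895 -0.002] tooly [-0.001  0.002 -1.   ] q [-1.29  0.53  1.43 -0.    1.18 -0.18]
jaw deg -63.48 world turn -40.02 -> tool-y turn rad 0.6984
shift tool mm now [-286.9   37.8  365.7]
shift tool mm after turn [-454.9   38.1   95.5]
F [-1.19  0.16  1.08] M [-0.01   0.044  0.   ] w 0.0872
tin [ 0.73257096 -0.03352042  0.1       ] stapler [ 0.36752577 -0.01830548  0.05      ] punch [0.47524795 0.43340763 0.06      ] green [ 0.37673427 -0.15637806  0.01      ]
```

```bash
python3 -m creep '[[[0,0,0],0.14,1],[[0,0,0],0.14,1],[[0,0,0],0.14,1],[[0,0,0],0.14,1],[[0,0,0],0.138,1]]'
python3 -m creep '[[[-38,0,8],0,1],[[-38,0,8],0,1],[[-38,0,8],0,1],[[-38,0,8],0,1],[[-38,0,8],0,1],[[-38,0,8],0,1],[[-38,0,8],0,1],[[-38,0,8],0,1]]'
python3 -m creep '[[[-38,0,8],0,1],[[-38,0,8],0,1],[[-38,0,8],0,1],[[-38,0,8],0,1],[[0,0,0],0,1],[[0,0,0],0,1]]'
python3 go.py .478 -.1385 .169 76.5
```

```text
time: 0.6
position: [0.2789, -0.5587, 0.1875]
tool_rot: [-0.436, 0.557, -0.556, 0.436]
ft_force: [-0.2, -0.2, -1.2]
grip_width: 0.0871
time: 1.4
position: [0.4124, -0.2768, 0.1878]
tool_rot: [-0.438, 0.556, -0.555, 0.438]
ft_force: [-0.1, 0.2, -0.4]
grip_width: 0.0868
time: 2.0
position: [0.4786, -0.1374, 0.1878]
tool_rot: [-0.439, 0.555, -0.555, 0.438]
ft_force: [0.9, 0.1, -0.2]
grip_width: 0.0872
t 2.0 grasp [ 0.4786 -0.1374  0.2068] toolx [-0.231 -0.973  0.   ] tooly [-0.001 -0.    -1.   ] q [-0.5   0.36  1.75 -0.    1.04  1.3 ]
jaw deg -103.33 world turn -0.17 -> tool-y turn rad 0.003
shift tool mm now [ 1.2 37.8 -0.3]
shift tool mm after turn [ 1.2 37.8 -0.3]
F [ 0.9   0.1  -0.18] M [ 0.028  0.076 -0.012] w 0.0872
```

```bash
python3 -m creep '[[[0,40,0],0,1],[[0,40,0],0,1],[[0,30,0],0,1],[[0,20,0],0,1],[[0,0,0],0,1]]'
python3 - <<'E'
from h import *
from rig import robot
for n in("scene","top"):
    c=robot.camera(n);np.savez(f"pics/{n}1.npz",**c)
t=load("pics/top1.npz");s=load("pics/scene1.npz")
a=cv2.resize(t["pixels"][155:235,290:370],None,fx=5,fy=5,interpolation=cv2.INTER_CUBIC)
b=cv2.resize(s["pixels"][130:230,115:215],None,fx=4,fy=4,interpolation=cv2.INTER_CUBIC)
cv2.imwrite("pics/c1.png",np.hstack([a,b])[:,:,::-1])
E
```

```text
time: 2.5
position: [0.4761, -0.1385, 0.0555]
tool_rot: [-0.438, 0.558, -0.554, 0.436]
ft_force: [0.5, 0.4, 1.8]
grip_width: 0.0869
```

View pics/c1.png

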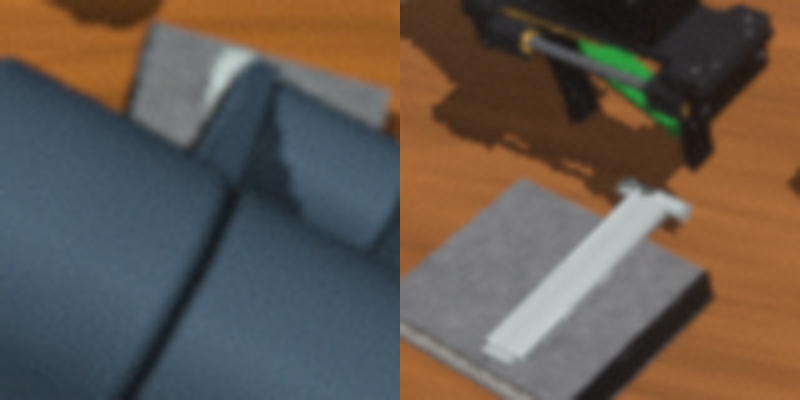

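The right half of the picture shows the open jaws above the T handle, fingertips at scene px of about (160,160) and (189,171). They straddle the handle line, so I go on down.

```bash
python3 go.py .478 -.1385 .032 76.5
```

```text
t 2.6 grasp [ 0.4785 -0.1393  0.077 ] toolx [-0.235 -0.972  0.   ] tooly [-0.001  0.    -1.   ] q [-0.51  0.57  1.86 -0.    0.71  1.3 ]
jaw deg -103.57 world turn 0.07 -> tool-y turn rad -0.0013
shift tool mm now [-0.7 45.  -0.6]
shift tool mm after turn [-0.7 45.  -0.6]
F [ 0.94  0.07 -0.28] M [0.054 0.055 0.003] w 0.0868
```

```bash
python3 -m creep '[[[0,20,0],0,1],[[0,15,0],0,1],[[0,10,0],0,1],[[0,0,0],0,1],[[0,0,0],0,1]]'
python3 go.py .478 -.1385 .032 76.5
python3 -m creep '[[[0,0,0],0,0.7],[[0,0,0],0,0.6],[[0,0,0],0,0.5],[[0,0,0],0,0.3],[[0,0,0],0,0.3],[[0,0,0],0,0.3],[[0,0,0],0,0.3],[[0,0,0],0,0.3]]' 50
python3 go.py .478 -.1385 .032 76.5
```

```text
time: 3.1
position: [0.4793, -0.1386, 0.0138]
tool_rot: [0.438, -0.555, 0.556, -0.438]
ft_force: [0.4, -0.0, -0.6]
grip_width: 0.0866
t 3.1 grasp [ 0.4792 -0.1386  0.0328] toolx [-0.233 -0.972  0.   ] tooly [ 0.001 -0.001 -1.   ] q [-0.51  0.65  1.88 -0.    0.6   1.3 ]
jaw deg -103.48 world turn -0.02 -> tool-y turn rad 0.0003
shift tool mm now [ 0.2  0.8 -1.2]
shift tool mm after turn [ 0.2  0.8 -1.2]
F [ 0.43 -0.04 -0.56] M [0.08  0.051 0.016] w 0.0866
time: 3.9
position: [0.4786, -0.1381, 0.013]
tool_rot: [-0.438, 0.555, -0.555, 0.438]
ft_force: [-0.8, -0.5, -0.1]
grip_width: 0.0313
t 3.9 grasp [ 0.4786 -0.1381  0.032 ] toolx [-0.233 -0.972 -0.   ] tooly [-0.  0. -1.] q [-0.51  0.66  1.89 -0.    0.6   1.3 ]
jaw deg -103.48 world turn -0.02 -> tool-y turn rad 0.0004
shift tool mm now [ 0.5  0.  -0.5]
shift tool mm after turn [ 0.5  0.  -0.5]
F [-0.8  -0.49 -0.05] M [-0.003  0.031 -0.016] w 0.0313
```

Run:
```python
from h import *
from rig import robot
for n in("scene","top"):
    c=robot.camera(n);np.savez(f"pics/{n}2.npz",**c)
t=load("pics/top2.npz");s=load("pics/scene2.npz")
a=cv2.resize(t["pixels"][155:235,290:370],None,fx=5,fy=5,interpolation=cv2.INTER_CUBIC)
b=cv2.resize(s["pixels"][130:230,115:215],None,fx=4,fy=4,interpolation=cv2.INTER_CUBIC)
cv2.imwrite("pics/c2.png",np.hstack([a,b])[:,:,::-1]);print(robot.get_obs()["grip_width"])
```

```text
0.02814472972847979
```

View pics/c2.png

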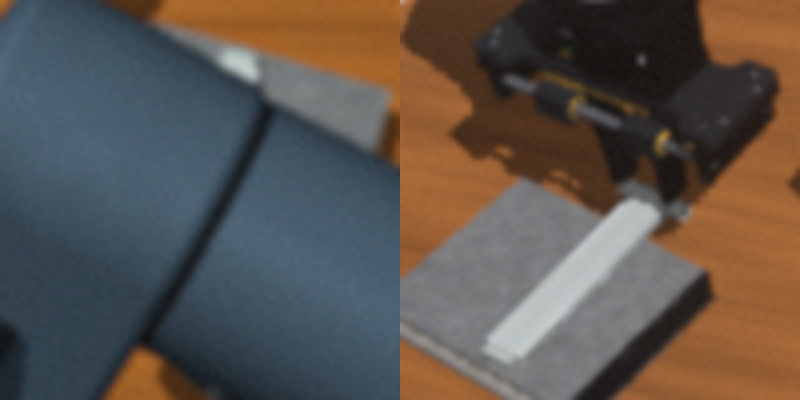

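Run:
```python
from h import *
s=load("pics/scene2.npz")
P=lambda p:tuple(np.round((np.array(proj(s,p))-[115,130])*4+[400,0],0))
n=np.array([-.233,-.972,0])
c=np.array([.4786,-.1381,.058])
print("c1 tips",P(c-n*.0435),P(c+n*.0435))
h=np.array([.478,-.1385,.032])
print("handle ends",P(h-n*.027),P(h+n*.027))
crop(s,150,150,60,45,13,"pics/c2b.png")
```

```text
c1 tips (np.float64(698.0), np.float64(196.0)) (np.float64(595.0), np.float64(153.0))
handle ends (np.float64(683.0), np.float64(214.0)) (np.float64(620.0), np.float64(187.0))
```

View pics/c2b.png

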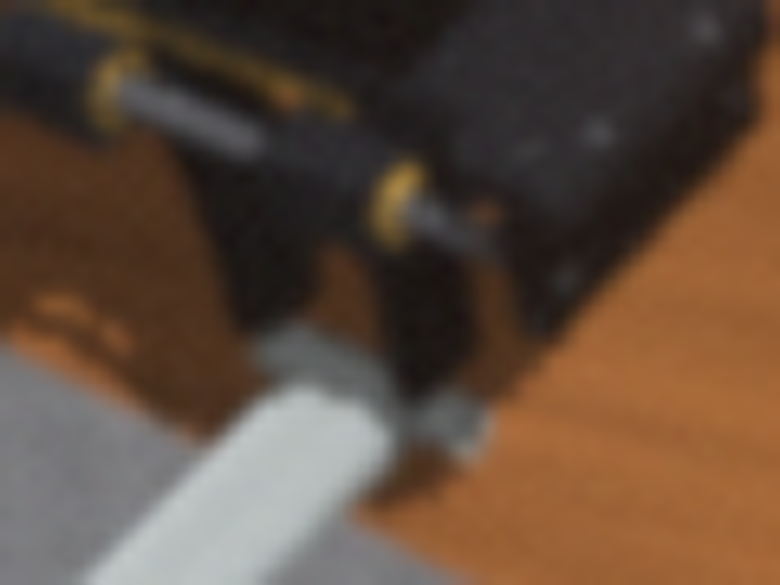

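Run:
```python
from h import *
s=load("pics/scene2.npz")
print(proj(s,(.4786,-.1381,.013)))
for z in(.013,.02,.03,.04,.05): print(z,onplane(s,175.8,178.1,z),onplane(s,181.9,180.4,z),onplane(s,169.6,175.8,z), "c1 tips", onplane(s,(580-400)/4+115,120/4+130,z+.043),onplane(s,(697-400)/4+115,165/4+130,z+.043))
```

```text
(np.float64(178.91363825848322), np.float64(185.05252346239791))
0.013 [ 0.45518801 -0.15792787  0.013     ] [ 0.45919975 -0.137325    0.013     ] [ 0.45120218 -0.17906875  0.013     ] c1 tips [ 0.43808059 -0.20693426  0.056     ] [ 0.45920354 -0.10881834  0.056     ]
0.02 [ 0.46147307 -0.15398418  0.02      ] [ 0.46544868 -0.13356687  0.02      ] [ 0.45752314 -0.17493467  0.02      ] c1 tips [ 0.44489682 -0.20229242  0.063     ] [ 0.46581839 -0.10511189  0.063     ]
0.03 [ 0.47045172 -0.14835035  0.03      ] [ 0.47437572 -0.12819811  0.03      ] [ 0.46655307 -0.16902885  0.03      ] c1 tips [ 0.45463428 -0.19566121  0.073     ] [ 0.47526817 -0.09981696  0.073     ]
0.04 [ 0.47943038 -0.14271652  0.04      ] [ 0.48330276 -0.12282935  0.04      ] [ 0.47558301 -0.16312302  0.04      ] c1 tips [ 0.46437175 -0.18903001  0.083     ] [ 0.48471795 -0.09452203  0.083     ]
0.05 [ 0.48840903 -0.13708269  0.05      ] [ 0.4922298  -0.11746059  0.05      ] [ 0.48461295 -0.15721719  0.05      ] c1 tips [ 0.47410921 -0.18239881  0.093     ] [ 0.49416774 -0.0892271   0.093     ]
```

The crop shows the jaws shut to 28 mm without contact. The right fingertip, at about (182,180), ends on top of the handle, and the left one at (170,176). The fingertips therefore seem to be about 25 mm higher than the reported TCP. I open again, lower in small steps and watch the force.

```bash
python3 -m creep '[[[0,0,0],0,1],[[0,0,0],0,1],[[0,0,0],0,1],[[0,0,0],0,1],[[0,0,0],0,1],[[0,0,0],0,1],[[0,0,0],0,1],[[0,0,0],0,1]]' 20
python3 -m creep '[[[0,3,0],0,1],[[0,3,0],0,1],[[0,0,0],0,1]]'
python3 - <<'E'
from h import *
from rig import robot
s=robot.camera("scene");np.savez("pics/scene3.npz",**s);print(robot.get_obs()["grip_width"],robot.get_obs()["position"])
crop(s,130,140,80,60,10,"pics/c3.png")
E
```

```text
time: 4.8
position: [0.4787, -0.1382, 0.0131]
tool_rot: [0.438, -0.555, 0.555, -0.438]
ft_force: [0.9, -1.7, -0.4]
grip_width: 0.0829
time: 5.1
position: [0.4783, -0.138, 0.0066]
tool_rot: [-0.438, 0.556, -0.555, 0.438]
ft_force: [-0.0, -0.1, -0.4]
grip_width: 0.087
0.08662562036272077 [ 0.47839864 -0.13798861  0.00669845]
```

View pics/c3.png

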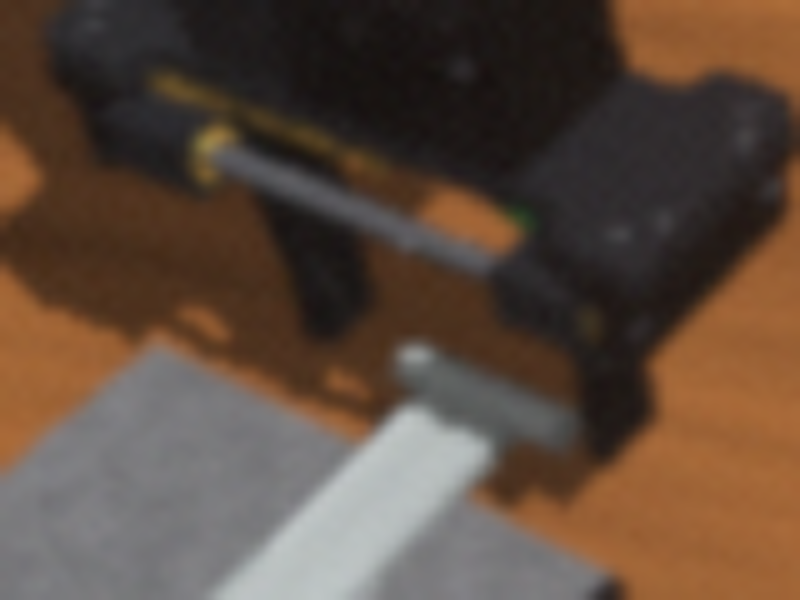

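```bash
python3 -m creep '[[[-3,0,0],0,1],[[0,2,0],0,1],[[0,2,0],0,1],[[0,2,0],0,1],[[0,0,0],0,1]]'
python3 -m creep '[[[0,1,0],0,1],[[0,1,0],0,1],[[0,0,0],0,1]]'
```

```text
time: 5.65
position: [0.4792, -0.1351, 0.0008]
tool_rot: [-0.438, 0.555, -0.555, 0.438]
ft_force: [-0.1, -0.0, 0.0]
grip_width: 0.087
time: 5.95
position: [0.4793, -0.1352, -0.0011]
tool_rot: [-0.438, 0.555, -0.555, 0.438]
ft_force: [-0.1, -0.4, 0.1]
grip_width: 0.0869
```

Run:
```python
from h import *
from rig import robot
s=robot.camera("scene");np.savez("pics/scene4.npz",**s);o=robot.get_obs();print(o["position"],o["ft_force"],o["moment"])
crop(s,130,140,80,60,10,"pics/c4.png")
```

```text
[ 0.4793201  -0.1352246  -0.00101133] [ 0.3043504  -0.18701604  0.29693758] [ 0.06926891  0.06250711 -0.02477737]
```

View pics/c4.png

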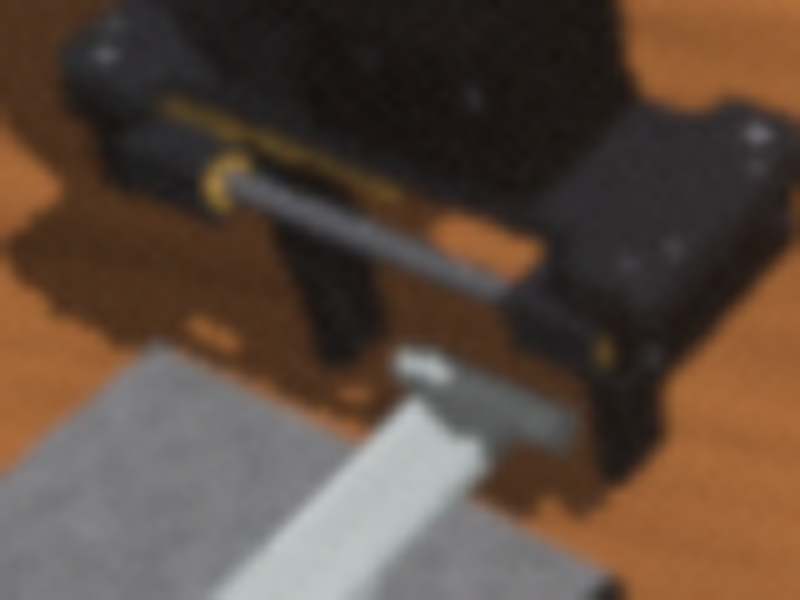

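The picture shows the tips at about (164,176) and (191.5,188), straddling the handle ends at (170,176) and (187.5,183). The reported TCP z is -1 mm with no contact, so the height reading is biased by about 26 mm. I lower about 12 mm more in small steps, with a force check.

```bash
python3 -m creep '[[[0,2,0],0,1],[[0,2,0],0,1],[[0,2,0],0,1],[[0,0,0],0,1]]'
python3 -m creep '[[[-1,2,0],0,1],[[0,2,0],0,1],[[0,2,0],0,1],[[0,0,0],0,1]]'
python3 - <<'E'
from h import *
from rig import robot
s=robot.camera("scene");np.savez("pics/scene5.npz",**s);o=robot.get_obs();print(o["position"],o["ft_force"],o["moment"])
crop(s,130,140,80,60,10,"pics/c5.png")
E
```

```text
time: 6.4
position: [0.4791, -0.1351, -0.0073]
tool_rot: [-0.438, 0.555, -0.555, 0.438]
ft_force: [-0.4, -0.3, -0.3]
grip_width: 0.0869
time: 6.8
position: [0.4794, -0.1341, -0.0133]
tool_rot: [-0.438, 0.555, -0.555, 0.438]
ft_force: [0.7, 0.1, -0.8]
grip_width: 0.0869
[ 0.47946183 -0.13418459 -0.013151  ] [-0.72695087 -0.29246496 -0.23789576] [ 0.08567371  0.05649052 -0.03361545]
```

View pics/c5.png

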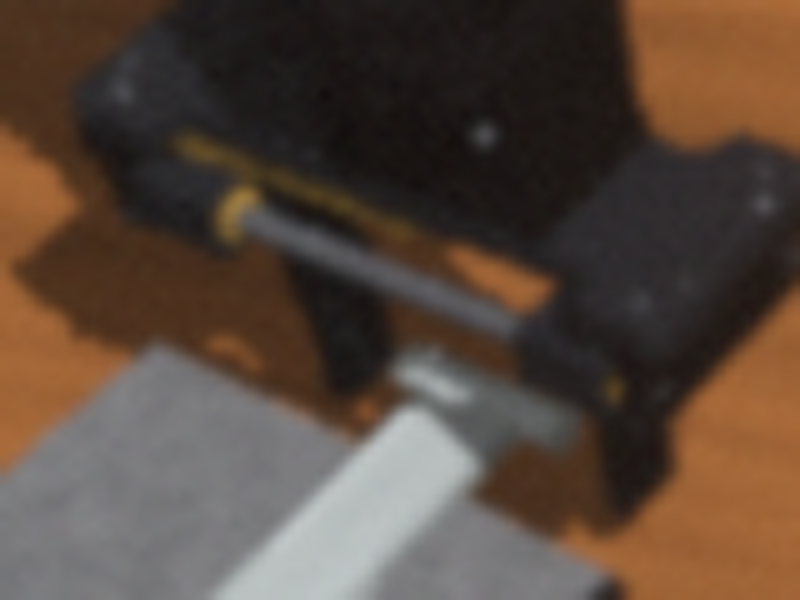

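```bash
python3 -m creep '[[[1,0,0],0,0.7],[[0,0,0],0,0.5],[[0,0,0],0,0.5],[[0,0,0],0,0.5],[[0,0,0],0,0.5],[[0,0,0],0,0.5],[[0,0,0],0,0.5]]' 50
python3 - <<'E'
from h import *
from rig import robot
s=robot.camera("scene");np.savez("pics/scene6.npz",**s);o=robot.get_obs();print(o["position"],o["ft_force"],o["moment"],o["grip_width"])
crop(s,130,140,80,60,10,"pics/c6.png")
E
```

```text
time: 7.55
position: [0.4791, -0.1353, -0.0129]
tool_rot: [-0.438, 0.555, -0.555, 0.438]
ft_force: [-2.0, -0.4, 0.8]
grip_width: 0.053
[ 0.47908364 -0.13525846 -0.01292806] [-1.70969221 -2.30980597  0.92771475] [-0.1682528   0.26732026 -0.04588209] 0.052919819668810916
```

View pics/c6.png

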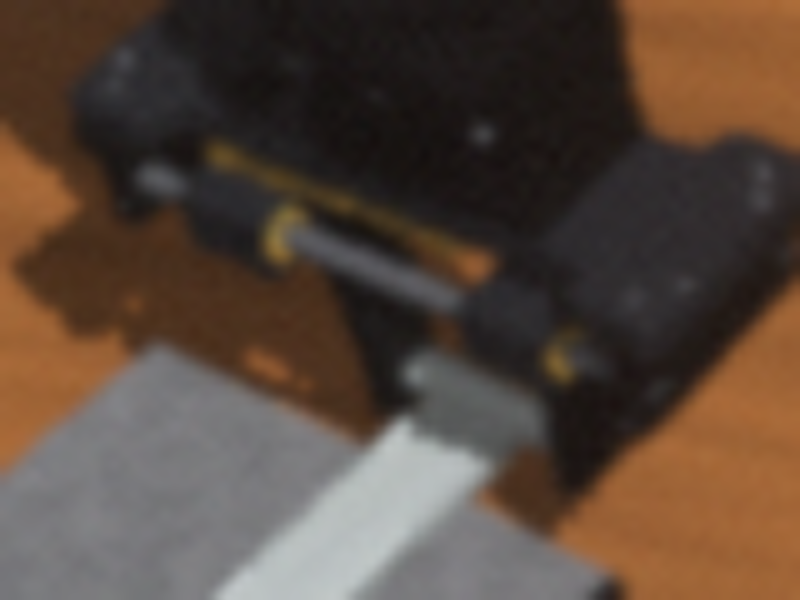

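The jaws stopped at 53 mm, on both handle ends at about (171,177.5) and (184.5,182). Now I lift.

```bash
python3 -m creep '[[[0,-4,0],0,0.5],[[0,-8,0],0,0.5],[[0,-15,0],0,0.5],[[0,-20,0],0,0.5],[[0,-20,0],0,0.5],[[0,-20,0],0,0.5],[[0,-20,0],0,0.5],[[0,-20,0],0,0.5]]' 50
python3 -m creep '[[[0,-20,0],0,0.5],[[0,-20,0],0,0.5],[[0,-20,0],0,0.5],[[0,-20,0],0,0.5],[[0,-20,0],0,0.5],[[0,-20,0],0,0.5],[[0,-10,0],0,0.5],[[0,-3,0],0,0.5]]' 50
python3 - <<'E'
from h import *
from rig import robot
s=robot.camera("scene");np.savez("pics/scene7.npz",**s);o=robot.get_obs();print(o["position"],o["ft_force"],o["moment"],o["grip_width"])
crop(s,60,20,200,150,4,"pics/c7.png")
E
```

```text
time: 8.4
position: [0.4784, -0.1345, 0.1149]
tool_rot: [-0.438, 0.556, -0.555, 0.438]
ft_force: [1.1, -0.4, -2.9]
grip_width: 0.053
time: 9.2
position: [0.4793, -0.135, 0.248]
tool_rot: [0.438, -0.555, 0.556, -0.438]
ft_force: [-0.2, -0.4, -2.4]
grip_width: 0.0529
[ 0.47912748 -0.13496072  0.24756358] [ 0.23795645 -0.66649948 -3.93268161] [ 0.11146475  0.28288581 -0.0027025 ] 0.05280930986890701
```

View pics/c7.png

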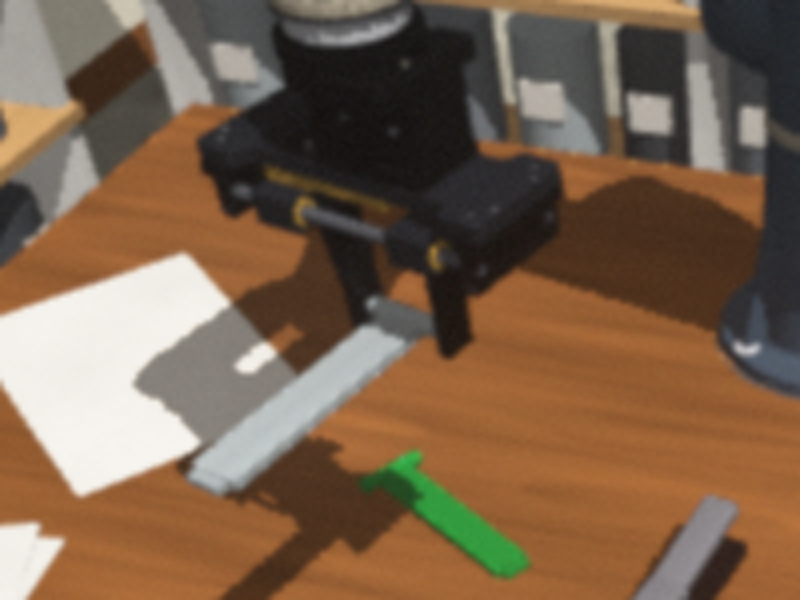

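The lever is lifted and level, handle at about (160,99) and tip at about (113,139). Now I ease the grip.

```bash
S='[[[0,0,0],0,0.5],[[0,0,0],0,0.5],[[0,0,0],0,0.5],[[0,0,0],0,0.5]]'
python3 -m creep '[[[0,0,0],0,0.5],[[0,0,0],0,0.5],[[0,0,0],0,0.5],[[0,0,0],0,0.5]]' 30 | grep -E "time|force|width"
python3 -m creep '[[[0,0,0],0,0.5],[[0,0,0],0,0.5],[[0,0,0],0,0.5],[[0,0,0],0,0.5],[[0,0,0],0,0.5],[[0,0,0],0,0.5]]' 22 | grep -E "time|force|width"
python3 -m creep '[[[0,0,0],0,0.5],[[0,0,0],0,0.5],[[0,0,0],0,0.5],[[0,0,0],0,0.5],[[0,0,0],0,0.5],[[0,0,0],0,0.5]]' 16 | grep -E "time|force|width"
python3 -m creep '[[[0,0,0],0,0.5],[[0,0,0],0,0.5],[[0,0,0],0,0.5],[[0,0,0],0,0.5]]' 13 | grep -E "time|force|width"
python3 -m creep '[[[0,0,0],0,0.5],[[0,0,0],0,0.5],[[0,0,0],0,0.5],[[0,0,0],0,0.5]]' 10 | grep -E "time|force|width"
python3 - <<'E'
from h import *
from rig import robot
s=robot.camera("scene");o=robot.get_obs();print(o["ft_force"],o["moment"],o["grip_width"])
crop(s,60,20,200,150,4,"pics/c8.png")
E
```

```text
time: 9.65
ft_force: [-1.7, 1.0, -2.7]
grip_width: 0.0534
time: 10.25
ft_force: [-1.1, -0.5, -4.5]
grip_width: 0.0531
time: 10.85
ft_force: [0.8, 0.4, -3.1]
grip_width: 0.0538
time: 11.25
ft_force: [-1.2, -0.1, -3.2]
grip_width: 0.054
time: 11.65
ft_force: [-1.0, -0.5, -3.5]
grip_width: 0.0536
[-0.43410944 -0.13915815 -4.84541777] [0.06955591 0.06988793 0.01907021] 0.053790645888879114
```

View pics/c8.png

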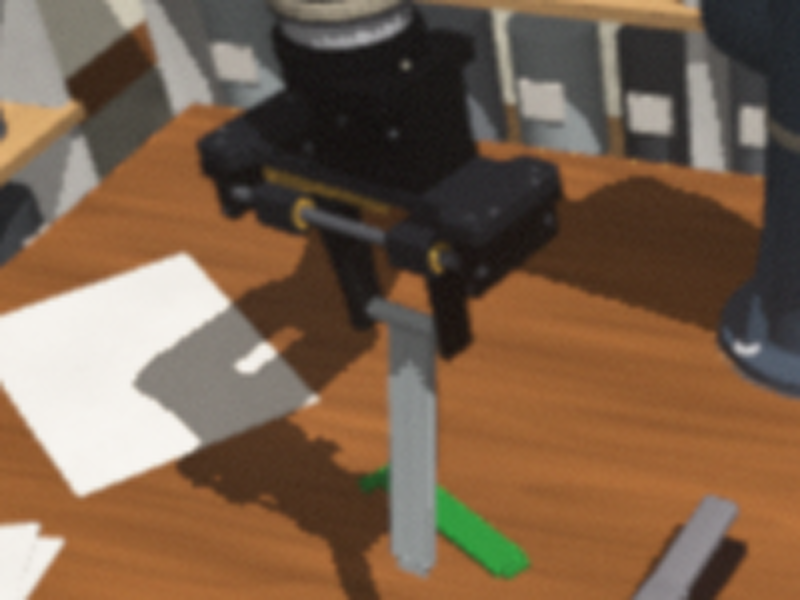

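The lever has swung nearly down, with its tip at about (164,162). I continue easing to 3 N in small steps, then regrip.

```bash
python3 -m creep '[[[0,0,0],0,0.5],[[0,0,0],0,0.5],[[0,0,0],0,0.5],[[0,0,0],0,0.5]]' 8 | grep -E "time|force|width"
python3 -m creep '[[[0,0,0],0,0.5],[[0,0,0],0,0.5],[[0,0,0],0,0.5],[[0,0,0],0,0.5]]' 6.5 | grep -E "time|force|width"
python3 -m creep '[[[0,0,0],0,0.5],[[0,0,0],0,0.5],[[0,0,0],0,0.5],[[0,0,0],0,0.5],[[0,0,0],0,0.5]]' 5 | grep -E "time|force|width"
python3 -m creep '[[[0,0,0],0,0.5],[[0,0,0],0,0.5],[[0,0,0],0,0.5],[[0,0,0],0,0.5],[[0,0,0],0,0.5]]' 4 | grep -E "time|force|width"
python3 -m creep '[[[0,0,0],0,0.5],[[0,0,0],0,0.5],[[0,0,0],0,0.5],[[0,0,0],0,0.5],[[0,0,0],0,0.5],[[0,0,0],0,0.5]]' 3 | grep -E "time|force|width"
python3 - <<'E'
from h import *
from rig import robot
s=robot.camera("scene");np.savez("pics/scene9.npz",**s);o=robot.get_obs();print(o["position"],o["ft_force"],o["moment"],o["grip_width"])
crop(s,130,70,80,100,6,"pics/c9.png")
E
```

```text
time: 12.1
ft_force: [0.3, -0.3, -4.5]
grip_width: 0.0539
time: 12.5
ft_force: [0.9, -0.4, -3.9]
grip_width: 0.0538
time: 13.0
ft_force: [-0.3, -0.1, -3.6]
grip_width: 0.0539
time: 13.5
ft_force: [0.4, -0.1, -3.9]
grip_width: 0.054
time: 14.1
ft_force: [0.3, -1.1, -4.5]
grip_width: 0.054
[ 0.47938166 -0.13525023  0.24707434] [ 0.13173252 -0.08451409 -3.57592084] [0.06944898 0.07025107 0.04624126] 0.05364859940108183
```

View pics/c9.png

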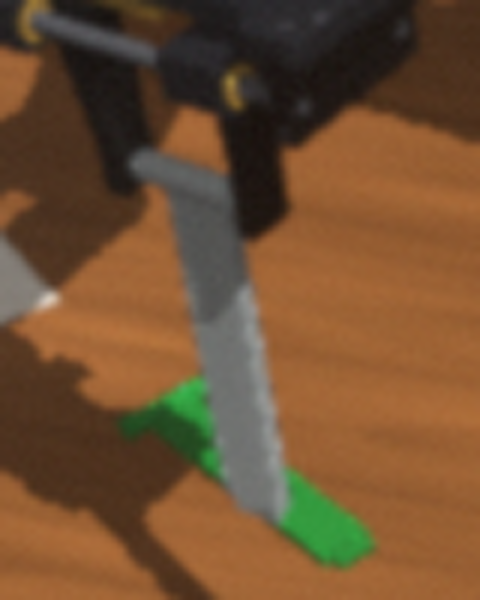

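The blade now hangs nearly plumb, handle at about (160.5,100) and tip at about (173.7,155). I regrip firmly and measure.

```bash
python3 -m creep '[[[0,0,0],0,0.5],[[0,0,0],0,0.5],[[0,0,0],0,0.5],[[0,0,0],0,0.5]]' 12 | grep -E "time|force|width"
python3 -m creep '[[[0,0,0],0,0.5],[[0,0,0],0,0.5],[[0,0,0],0,0.5],[[0,0,0],0,0.5],[[0,0,0],0,0.5],[[0,0,0],0,0.5]]' 50 | grep -E "time|force|width"
python3 - <<'E'
from h import *
from rig import robot
s=robot.camera("scene");np.savez("pics/scene10.npz",**s);t=robot.camera("top");np.savez("pics/top10.npz",**t)
crop(s,130,70,80,100,6,"pics/c10.png")
cv2.imwrite("pics/t10.png",t["pixels"][:,:,::-1])
for z in(.282,.292,.302): print(z,onplane(s,160.5,100,z),onplane(s,173.7,155,z-.165))
E
```

```text
time: 14.55
ft_force: [0.3, 0.4, -4.3]
grip_width: 0.054
time: 15.15
ft_force: [-0.2, -0.1, -3.8]
grip_width: 0.0531
0.282 [ 0.46578897 -0.14705163  0.282     ] [ 0.469931   -0.14001838  0.117     ]
0.292 [ 0.47931115 -0.13864999  0.292     ] [ 0.48007764 -0.13378028  0.127     ]
0.302 [ 0.49283332 -0.13024836  0.302     ] [ 0.49022429 -0.12754218  0.137     ]
```

View pics/c10.png

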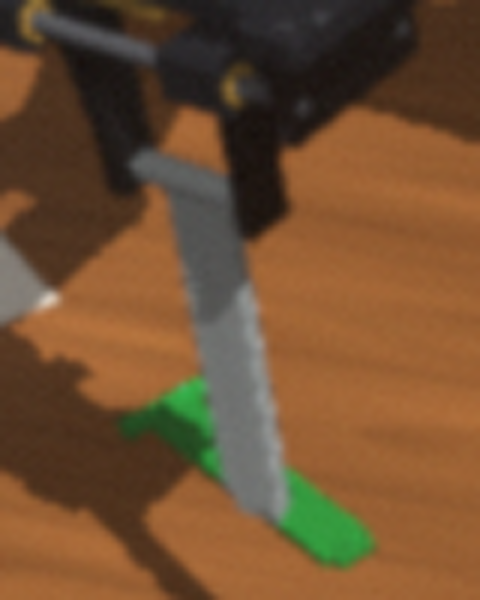

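View pics/t10.png

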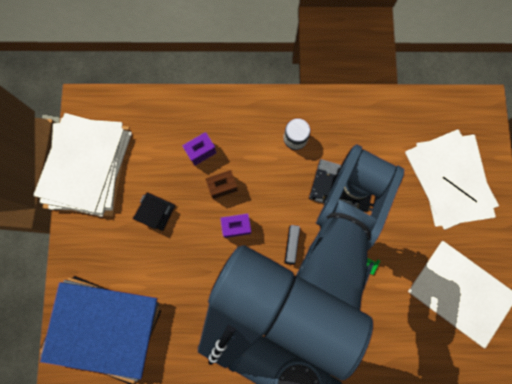

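```bash
python3 go.py .565 .219 .266 109
python3 - <<'E'
from h import *
t=load("pics/top0.npz");s=load("pics/scene0.npz")
a=cv2.resize(t["pixels"][167:203,202:242],None,fx=10,fy=10,interpolation=cv2.INTER_CUBIC)
b=cv2.resize(s["pixels"][204:254,272:327],None,fx=7.2,fy=7.2,interpolation=cv2.INTER_CUBIC)
i=np.hstack([a,b]).astype(float)*1.8
cv2.imwrite("pics/st.png",np.clip(i,0,255)[:,:,::-1]);print(i.shape)
E
```

```text
t 15.25 grasp [ 0.4794 -0.1352  0.266 ] toolx [-0.233 -0.972  0.   ] tooly [-0. -0. -1.] q [-0.5   0.28  1.67 -0.    1.19  1.31]
jaw deg -103.48 world turn 32.48 -> tool-y turn rad -0.5668
shift tool mm now [-364.4    0.     0.7]
shift tool mm after turn [-307.1    0.   196.3]
F [ 0.19  0.04 -3.19] M [0.053 0.075 0.007] w 0.0537
(360, 796, 3)[ WARN:0@0.335] global loadsave.cpp:1063 imwrite_ Unsupported depth image for selected encoder is fallbacked to CV_8U.
```

View pics/st.png

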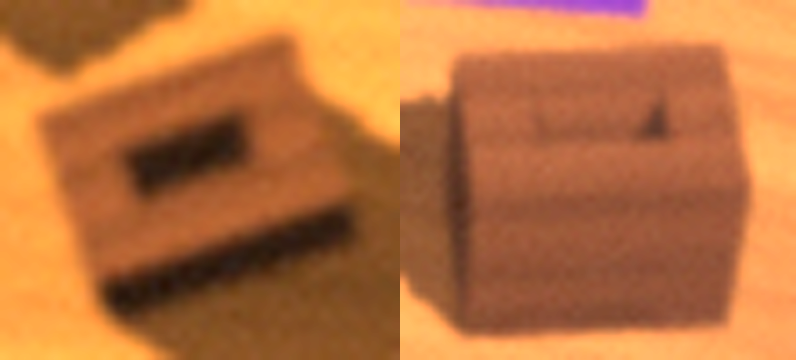

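```bash
python3 - <<'E'
from h import *
t=load("pics/top0.npz");s=load("pics/scene0.npz")
print(onplane(t,221.15,182.5,.078),onplane(s,299.6,220,.078))
for q in[(40,115),(292,38),(352,205),(100,280)]: print(onplane(t,202+q[0]/10-.45,167+q[1]/10-.45,.078))
E
python3 -m creep '[[[0,0,0],-0.14,0.5],[[0,0,0],-0.14,0.5],[[0,0,0],-0.14,0.5],[[0,0,0],-0.147,0.5],[[0,0,0],0,0.5]]' 50
python3 -m creep '[[[-15,0,10],0,0.5],[[-30,0,20],0,0.5],[[-30,0,20],0,0.5],[[-30,0,20],0,0.5],[[-30,0,20],0,0.5],[[-30,0,20],0,0.5],[[-30,0,20],0,0.5],[[-30,0,20],0,0.5]]'
python3 -m creep '[[[-30,0,20],0,0.5],[[-30,0,16],0,0.5],[[-15,0,8],0,0.5],[[-7,0,2],0,0.5],[[0,0,0],0,0.5],[[0,0,0],0,0.5]]'
python3 go.py .565 .219 .266 109
python3 - <<'E'
from h import *
from rig import robot
s=robot.camera("scene");np.savez("pics/scene11.npz",**s)
t=robot.camera("top");np.savez("pics/top11.npz",**t)
crop(s,240,80,120,180,3.3,"pics/c11.png")
cv2.imwrite("pics/t11.png",t["pixels"][:,:,::-1])
E
```

```text
[0.56678455 0.21652846 0.078     ] [0.56610547 0.2180923  0.078     ]
[0.5817623  0.26796275 0.078     ]
[0.60771992 0.18541923 0.078     ]
[0.55152339 0.16526585 0.078     ]
[0.52662365 0.24730692 0.078     ]
time: 15.75
position: [0.4793, -0.1352, 0.247]
tool_rot: [0.576, -0.411, 0.411, -0.576]
ft_force: [0.1, -0.5, -3.4]
grip_width: 0.0531
time: 16.55
position: [0.5481, 0.1279, 0.247]
tool_rot: [0.575, -0.412, 0.412, -0.575]
ft_force: [1.3, -0.6, -4.5]
grip_width: 0.0533
time: 17.15
position: [0.5643, 0.2175, 0.2469]
tool_rot: [0.576, -0.411, 0.411, -0.575]
ft_force: [0.5, -0.2, -3.4]
grip_width: 0.0531
t 17.15 grasp [0.5643 0.2176 0.2659] toolx [ 0.324 -0.946  0.001] tooly [-0.001 -0.001 -1.   ] q [ 0.18  0.44  1.41 -0.    1.29  1.42]
jaw deg -71.07 world turn 0.07 -> tool-y turn rad -0.0013
shift tool mm now [-1.2 -0.1  1.1]
shift tool mm after turn [-1.2 -0.1  1.1]
F [ 0.5  -0.22 -3.41] M [ 0.01  -0.018  0.042] w 0.0531
```

View pics/c11.png

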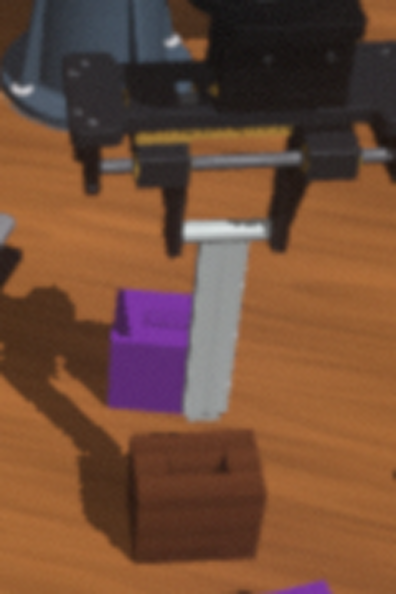

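View pics/t11.png

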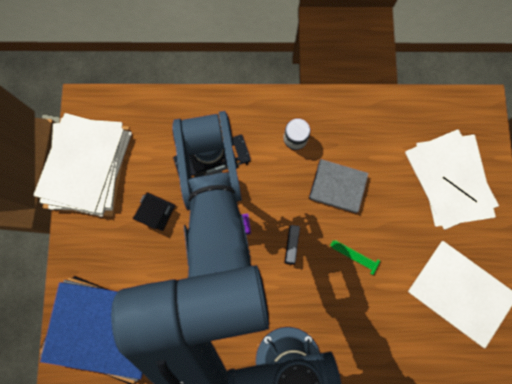

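The scene crop shows the lever hanging above and behind the brown stand, tip at about (302.7,206) and handle at about (308.5,150). I measure the tip position against the slot.

```bash
cat > tip.py <<'E'
from h import *
import sys
s=load(sys.argv[1]); zt=float(sys.argv[2]); v0,v1=int(sys.argv[3]),int(sys.argv[4])
im=s["pixels"][v0:v1,285:325].astype(int)
im=cv2.resize(im.astype(np.uint8),None,fx=8,fy=8,interpolation=cv2.INTER_CUBIC).astype(int)
m=((im.max(2)-im.min(2))<30)&(im.mean(2)>90)
n,l,st,ce=cv2.connectedComponentsWithStats(m.astype(np.uint8)); k=1+np.argmax(st[1:,4])
ys,xs=np.nonzero(l==k); u=(xs+.5)/8-.5+285; v=(ys+.5)/8-.5+v0
print("v range",v.min(),v.max())
for vv in np.linspace(v.min()+.5,v.max()-.5,9):
    r=u[abs(v-vv)<.1]; print(round(vv,1),round(r.min(),2),round(r.max(),2))
# blade centreline line-fit below the handle
rows=np.linspace(v.min()+10,v.max()-5,12); cu=[u[abs(v-a)<.1].min()/2+u[abs(v-a)<.1].max()/2 for a in rows]
p=np.polyfit(rows,cu,1); vt=v.max()-.3; ut=np.polyval(p,vt)
print("tip px",ut,vt,"tip world",onplane(s,ut,vt,zt))
hv=v.min()+2.2; hu=np.polyval(p,hv); print("handle",hu,hv,onplane(s,hu,hv,zt+.165))
E
python3 tip.py pics/scene11.npz .127 140 215
```

```text
v range 146.1875 206.8125
146.7 295.19 320.06
154.1 299.81 314.31
161.6 299.06 313.56
169.0 297.94 312.44
176.5 297.56 311.69
184.0 296.94 310.44
191.4 295.69 309.56
198.9 295.06 308.56
206.3 296.81 304.69
tip px 300.86598612574636 206.5125 tip world [0.56714122 0.21743574 0.127     ]
handle 307.89427247980325 148.3875 [0.55990494 0.2169582  0.292     ]
```

```bash
python3 -m creep '[[[0,10,0],0,0.5],[[0,15,0],0,0.5],[[0,12,0],0,0.5],[[0,6,0],0,0.5],[[0,0,0],0,0.5],[[0,0,0],0,0.5]]' 50
python3 - <<'E'
from h import *
from rig import robot
s=robot.camera("scene");np.savez("pics/scene12.npz",**s)
crop(s,270,150,60,100,6,"pics/c12.png")
E
python3 tip.py pics/scene12.npz .084 160 240
```

```text
time: 17.85
position: [0.565, 0.2188, 0.2041]
tool_rot: [-0.576, 0.411, -0.411, 0.576]
ft_force: [0.5, 0.2, -2.8]
grip_width: 0.053
v range 162.6875 219.8125
163.2 294.31 317.94
170.2 298.69 313.06
177.2 297.94 312.06
184.2 297.19 311.19
191.2 296.44 310.19
198.3 295.69 309.19
205.3 294.69 308.31
212.3 294.69 307.81
219.3 295.81 304.44
tip px 300.19466018032404 219.5125 tip world [0.56923903 0.21966119 0.084     ]
handle 306.3416871148138 164.8875 [0.56076769 0.21786957 0.249     ]
```

View pics/c12.png

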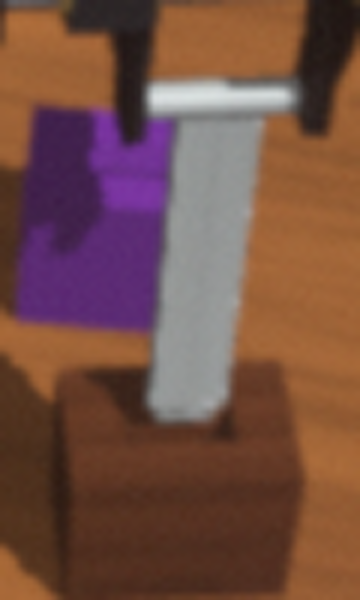

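```bash
python3 -m creep '[[[1,4,-1],0,0.5],[[0,4,0],0,0.5],[[0,4,0],0,0.5],[[0,0,0],0,0.5]]' 50
python3 -m creep '[[[0,4,0],0,0.5],[[0,4,0],0,0.5],[[0,0,0],0,0.5]]' 50
python3 - <<'E'
from h import *
from rig import robot
s=robot.camera("scene");np.savez("pics/scene13.npz",**s);o=robot.get_obs();print(o["ft_force"],o["moment"])
crop(s,270,150,60,100,6,"pics/c13.png")
E
```

```text
time: 18.3
position: [0.5634, 0.2175, 0.1913]
tool_rot: [0.576, -0.411, 0.41, -0.575]
ft_force: [-0.3, 1.1, -4.5]
grip_width: 0.0529
time: 18.6
position: [0.5635, 0.2175, 0.1832]
tool_rot: [0.576, -0.411, 0.41, -0.575]
ft_force: [1.2, 0.4, -4.0]
grip_width: 0.0533
[-0.52546822 -0.27260864 -4.23749951] [0.00285381 0.0217412  0.05514422]
```

View pics/c13.png

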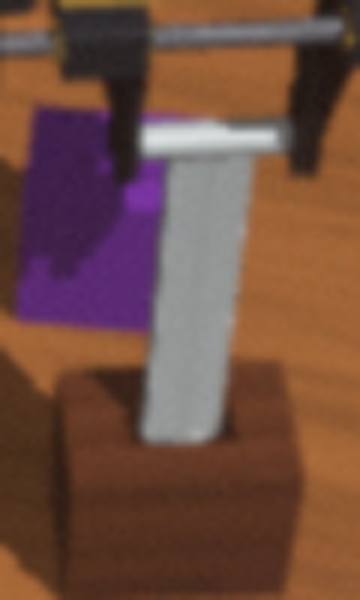

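The blade's end, at about (299,223), now disappears behind the slot's near lip with no contact force. I continue down.

```bash
python3 -m creep '[[[0,3,0],0,0.5],[[0,3,0],0,0.5],[[0,3,0],0,0.5],[[0,0,0],0,0.5]]' 50
python3 -m creep '[[[0,3,0],0,0.5],[[0,3,0],0,0.5],[[0,3,0],0,0.5],[[0,0,0],0,0.5]]' 50
python3 go.py .565 .219 .16 109
```

```text
time: 19.05
position: [0.5638, 0.2175, 0.1745]
tool_rot: [0.576, -0.411, 0.41, -0.575]
ft_force: [-0.3, 0.2, -3.1]
grip_width: 0.053
time: 19.45
position: [0.5638, 0.2175, 0.1654]
tool_rot: [0.576, -0.411, 0.41, -0.575]
ft_force: [-0.7, 0.3, -3.5]
grip_width: 0.0532
t 19.45 grasp [0.5638 0.2175 0.1844] toolx [ 0.326 -0.945 -0.   ] tooly [-0.001 -0.    -1.   ] q [0.18 0.53 1.51 0.   1.11 1.42]
jaw deg -70.99 world turn -0.01 -> tool-y turn rad 0.0002
shift tool mm now [-1.  24.4  1.7]
shift tool mm after turn [-1.  24.4  1.7]
F [-0.65  0.32 -3.53] M [ 0.029 -0.045  0.006] w 0.0532
```

```bash
python3 -m creep '[[[0,3,0],0,0.5],[[0,3,0],0,0.5],[[0,3,0],0,0.5],[[0,0,0],0,0.5]]' 50
python3 -m creep '[[[0,3,0],0,0.5],[[0,3,0],0,0.5],[[0,0,0],0,0.5]]' 50
python3 - <<'E'
from h import *
from rig import robot
s=robot.camera("scene");np.savez("pics/scene14.npz",**s);o=robot.get_obs();print(o["ft_force"],o["moment"])
crop(s,270,150,60,100,6,"pics/c14.png")
E
```

```text
time: 19.85
position: [0.5638, 0.2175, 0.1565]
tool_rot: [0.576, -0.411, 0.41, -0.575]
ft_force: [-0.4, 0.6, -3.0]
grip_width: 0.0533
time: 20.15
position: [0.5638, 0.2175, 0.1505]
tool_rot: [0.576, -0.411, 0.41, -0.575]
ft_force: [0.8, -0.1, -3.6]
grip_width: 0.0531
[ 0.636227   -0.07703281 -3.16171057] [ 0.04291601 -0.09299439  0.00912463]
```

View pics/c14.png

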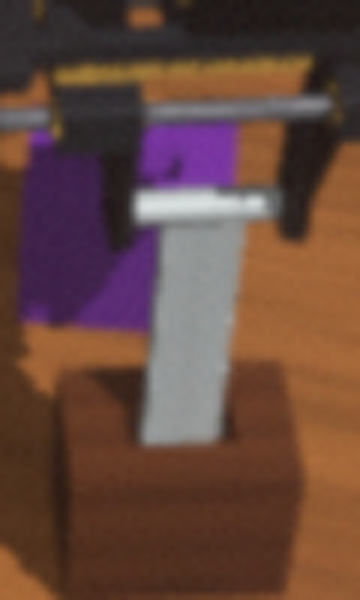

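The blade is well inside the slot, with the handle at about (304,184). I ease down until the floor pushes back.

```bash
python3 -m creep '[[[0,2,0],0,0.5],[[0,2,0],0,0.5],[[0,2,0],0,0.5],[[0,0,0],0,0.5]]' 50
python3 -m creep '[[[0,1,0],0,0.5],[[0,1,0],0,0.5],[[0,1,0],0,0.5],[[0,0,0],0,0.5]]' 50
python3 -m creep '[[[0,1,0],0,0.5],[[0,1,0],0,0.5],[[0,0,0],0,0.5]]' 50
python3 go.py .565 .219 .16 109
```

```text
time: 20.6
position: [0.5639, 0.2176, 0.1447]
tool_rot: [0.576, -0.411, 0.41, -0.576]
ft_force: [0.3, -0.2, -3.3]
grip_width: 0.0529
time: 21.0
position: [0.564, 0.2176, 0.1419]
tool_rot: [0.576, -0.411, 0.411, -0.576]
ft_force: [0.3, -0.2, -3.2]
grip_width: 0.053
time: 21.3
position: [0.5643, 0.2176, 0.1402]
tool_rot: [-0.576, 0.41, -0.411, 0.576]
ft_force: [-0.2, -0.4, -1.7]
grip_width: 0.0534
t 21.3 grasp [0.5642 0.2176 0.1592] toolx [ 0.326 -0.945  0.   ] tooly [ 0.  0. -1.] q [0.18 0.56 1.53 0.   1.05 1.42]
jaw deg -70.99 world turn -0.01 -> tool-y turn rad 0.0002
shift tool mm now [-1.  -0.8  1.2]
shift tool mm after turn [-1.  -0.8  1.2]
F [-0.17 -0.41 -1.68] M [ 0.039 -0.025  0.002] w 0.0534
```

```bash
python3 -m creep '[[[0,1,0],0,0.5],[[0,0,0],0,0.5]]' 50
python3 -m creep '[[[0,1,0],0,0.5],[[0,0,0],0,0.5]]' 50
python3 -m creep '[[[0,1,0],0,0.5],[[0,0,0],0,0.5]]' 50
python3 go.py .565 .219 .16 109
```

```text
time: 21.5
position: [0.565, 0.2179, 0.1402]
tool_rot: [-0.575, 0.41, -0.411, 0.576]
ft_force: [-0.8, 0.9, 3.1]
grip_width: 0.0529
time: 21.7
position: [0.5657, 0.2181, 0.1401]
tool_rot: [-0.575, 0.41, -0.412, 0.577]
ft_force: [-0.3, 0.8, 8.1]
grip_width: 0.0533
time: 21.9
position: [0.5664, 0.2183, 0.1401]
tool_rot: [-0.574, 0.409, -0.412, 0.577]
ft_force: [0.2, 0.8, 11.0]
grip_width: 0.0532
t 21.9 grasp [0.5663 0.2183 0.1591] toolx [ 0.326 -0.946  0.   ] tooly [ 0.006  0.002 -1.   ] q [0.18 0.56 1.53 0.   1.05 1.42]
jaw deg -71.0 world turn -0.0 -> tool-y turn rad 0.0
shift tool mm now [-1.1 -0.9 -1. ]
shift tool mm after turn [-1.1 -0.9 -1. ]
F [ 0.18  0.83 11.03] M [0.192 0.199 0.025] w 0.0532
```

The height has stopped at 0.140, where 0.138 was expected for the floor. I check by picture.

Run:
```python
from h import *
from rig import robot
s=robot.camera("scene");np.savez("pics/scene15.npz",**s);o=robot.get_obs();print(o["ft_force"],o["moment"])
crop(s,270,150,60,100,6,"pics/c15.png")
for z in(.183,.187,.192):print(proj(s,(.5665,.217,z+.006)),proj(s,(.5665,.217,z)))
```

```text
[-0.48442456 -0.14796147 11.84359946] [ 0.14033704  0.2021501  -0.00250303]
(np.float64(302.97976388618935), np.float64(187.18324936142017)) (np.float64(302.7516151988507), np.float64(189.1192129761499))
(np.float64(303.13318396455327), np.float64(185.88139795501397)) (np.float64(302.9034515025815), np.float64(187.83080074443058))
(np.float64(303.3264645790063), np.float64(184.2413085844438)) (np.float64(303.0947290997475), np.float64(186.2077080466553))
```

View pics/c15.png

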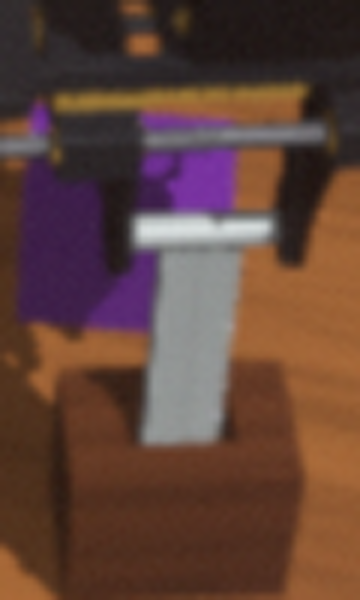

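The handle's middle is at about (303.8,188.1), which matches a height near 0.183 m, so the lever is home on the floor. I relieve the press, ease the grip and open.

```bash
python3 -m creep '[[[0,-1,0],0,0.5],[[0,-1,0],0,0.5],[[0,0,0],0,0.5]]' 50
python3 -m creep '[[[0,0,0],0,0.5],[[0,0,0],0,0.5],[[0,0,0],0,0.5]]' 10
python3 -m creep '[[[0,0,0],0,0.5],[[0,0,0],0,0.5],[[0,0,0],0,0.5]]' 4
python3 -m creep '[[[0,0,0],0,0.7],[[0,0,0],0,0.8],[[0,0,0],0,0.9],[[0,0,0],0,1],[[0,0,0],0,1],[[0,0,0],0,1],[[0,0,0],0,1]]' 10
python3 - <<'E'
from h import *
from rig import robot
s=robot.camera("scene");np.savez("pics/scene16.npz",**s);o=robot.get_obs();print(o["ft_force"],o["grip_width"])
crop(s,270,150,60,100,6,"pics/c16.png")
E
```

```text
time: 22.25
position: [0.5649, 0.2178, 0.1401]
tool_rot: [-0.575, 0.41, -0.411, 0.576]
ft_force: [0.3, 0.4, 7.9]
grip_width: 0.0531
time: 22.55
position: [0.565, 0.2176, 0.1401]
tool_rot: [-0.575, 0.41, -0.411, 0.576]
ft_force: [-0.4, 0.0, 6.1]
grip_width: 0.0539
time: 22.85
position: [0.565, 0.2176, 0.1401]
tool_rot: [-0.575, 0.41, -0.411, 0.576]
ft_force: [0.8, 0.1, 6.0]
grip_width: 0.0539
time: 23.55
position: [0.564, 0.2176, 0.139]
tool_rot: [0.576, -0.411, 0.411, -0.576]
ft_force: [-0.3, 0.1, 0.5]
grip_width: 0.0864
[-0.13015077  1.06346333 -1.15479923] 0.08670676714915006
```

View pics/c16.png

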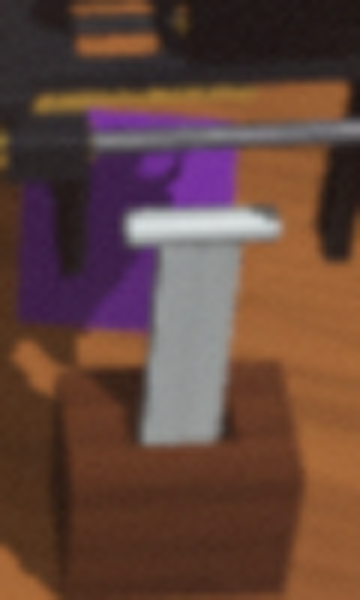

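Released: the lever stands, handle at about (303.5,187), with both fingers clear. I lift away.

```bash
python3 -m creep '[[[0,-5,0],0,1],[[0,-10,0],0,1],[[0,-20,0],0,1],[[0,-20,0],0,1],[[0,-25,0],0,1],[[0,-25,0],0,1],[[0,0,0],0,1],[[0,0,0],0,1]]'
python3 -m creep '[[[0,0,-30],0,1],[[0,0,-30],0,1],[[0,0,-30],0,1],[[0,0,-30],0,1],[[0,0,-30],0,1],[[0,0,0],0,1],[[0,0,0],0,1]]'
python3 - <<'E'
from h import *
from rig import robot
s=robot.camera("scene");np.savez("pics/scene17.npz",**s);o=robot.get_obs();print(o["position"],o["ft_force"],o["joint_velocities"])
t=robot.camera("top")
a=cv2.resize(s["pixels"],(400,300));b=cv2.resize(t["pixels"],(400,300))
d=cv2.resize(s["pixels"][150:250,270:340],(210,300),interpolation=cv2.INTER_CUBIC);e=cv2.resize(t["pixels"][160:210,195:255],(360,300),interpolation=cv2.INTER_CUBIC)
cv2.imwrite("pics/f.png",np.vstack([np.hstack([a,b]),np.hstack([d,e,np.zeros((300,230,3),np.uint8)])])[:,:,::-1])
E
```

```text
time: 24.4
position: [0.5643, 0.2177, 0.2451]
tool_rot: [-0.575, 0.41, -0.411, 0.576]
ft_force: [-0.3, 0.7, -0.6]
grip_width: 0.0871
time: 25.1
position: [0.4215, 0.1686, 0.2435]
tool_rot: [0.576, -0.411, 0.41, -0.575]
ft_force: [0.1, 0.3, 0.6]
grip_width: 0.0868
[0.42263156 0.16876408 0.24370166] [ 0.67278957 -0.58570159 -0.52202037] [ 0.00201632  0.01127993 -0.02579267  0.00044878  0.00328477  0.00098569]
```

View pics/f.png

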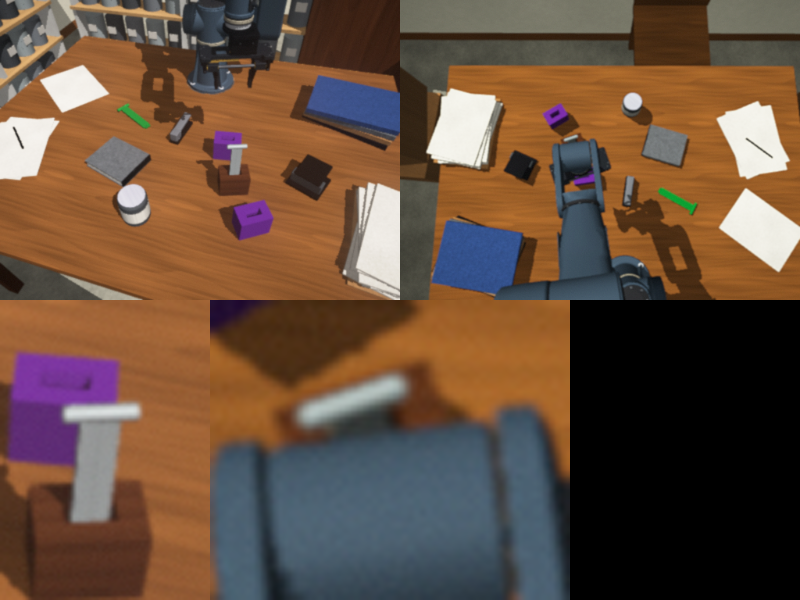

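Run:
```python
from h import *
s=load("pics/scene17.npz");t=load("pics/top0.npz")
print(tri(s,(303.6,187.5),t,(218.4,176.4)))
from rig import robot
robot.hand_in()
```

```text
(array([0.56306729, 0.21749836, 0.18477346]), np.float64(0.0010716512283568287))
the job is handed in; nothing more can be done
```

The lid lever is standing blade down in the slot of the brown stand, released, and the job is handed in at about 25 s of the 58 s allowed. The hand-in reported no verdict.

- **What I did:** I gripped the steel lever by its handle ends and lifted it. I eased the grip in steps to 3 N until it hung about 2–3° off plumb, then regripped at 50 N. I lowered it into the slot until the floor pushed back (about 15 N), then opened the jaws and backed clear.
- **What went wrong on the way:** My first grip closed on nothing. The reported TCP height is about 26 mm lower than the real fingertips, and about 3–4 mm off along the jaws. I corrected for this from the pictures and by lowering slowly with force checks.
- **Last checks:** From two views the handle is at (0.563, 0.2175, 0.185) m; home should be 0.183 m. That is about 3–4 mm from the stand's centre, roughly a 1° lean. The tip inside the slot cannot be seen, so it was only judged this way.
- **Bystanders:** The tin, stapler and hole punch look unmoved in both final pictures, though I did not measure them. The gripper is clear and the wrist force is about zero.

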